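Load the gripper kit into the guarded nest station

TASK

Swing the clear guard of the kit station right up, then put the solid round hub, the long stepped jaw and the square clamp block flat into their own pockets (round, oblong and square), and swing the guard down until it is fully closed. The open ring (sleeve) and the short jaw are not part of this kit: leave them lying where they are.

Things in the scene. Friction and masses are not known exactly. Their poses are not given: they have to be found in the camera images.
- hub_center (a point): Solid aluminium round hub, diameter 48 mm, 30 mm tall, flat top with four dark screw heads. Rigid; lies on the bench. To clear the nest's rim when setting it down, fingertips should stay 8 mm or more above its underside. Point: its centre, 15 mm above its underside; z up.
- jaw_center (a point): Long aluminium gripper jaw, 62 (its x) x 22 (its y) x 30 mm tall; the last 18 mm at its +x end is a step only 18 mm tall; two dark screw heads on top. Goes into its pocket either way round. Rigid; lies on the bench. To clear the nest's rim when setting it down, fingertips should stay 8 mm or more above its underside. Point: its centre, 15 mm above its underside; z up.
- clamp_center (a point): Square aluminium clamp block, 36 x 36 x 30 mm tall, sides along its x and y, five dark screw heads on top. Any quarter turn will do. Rigid; lies on the bench. To clear the nest's rim when setting it down, fingertips should stay 8 mm or more above its underside. Point: its centre, 15 mm above its underside; z up.
- sleeve_mid (a point): Look-alike of the hub that stays where it is: open aluminium ring, outer diameter 48 mm, bore 32 mm, 30 mm tall. Point: its centre, 15 mm up.
- short_jaw_center (a point): Look-alike of the long jaw that stays where it is: same section (22 mm wide, 30 mm tall, step at its +x end) but only 38 mm long. Point: its centre, 15 mm up.
- nest_round: A black plastic block 100 (its x) x 85 (its y) x 12 mm, fixed on the 10 mm base plate of the kit station, one of three in a row 90 mm apart in random order, under the guard; pale-floored pocket, 6 mm deep, round, 66 mm across: the hub's place. Origin: centre of the block's underside (10 mm over the bench); pocket floor at z = 6 mm, block top at z = 12 mm.
- nest_long: A black plastic block 100 (its x) x 85 (its y) x 12 mm, fixed on the 10 mm base plate of the kit station, one of three in a row 90 mm apart in random order, under the guard; pale-floored pocket, 6 mm deep, oblong, 80 mm along x and 40 mm along y: the long jaw's place. Origin: centre of the block's underside (10 mm over the bench); pocket floor at z = 6 mm, block top at z = 12 mm.
- nest_square: A black plastic block 100 (its x) x 85 (its y) x 12 mm, fixed on the 10 mm base plate of the kit station, one of three in a row 90 mm apart in random order, under the guard; pale-floored pocket, 6 mm deep, square, 54 x 54 mm, sides along its x and y: the clamp's place. Origin: centre of the block's underside (10 mm over the bench); pocket floor at z = 6 mm, block top at z = 12 mm.
- guard (a joint): Hinge angle of the clear box-shaped guard (125 mm deep, 284 mm wide, 64 mm over the bench when closed): 0 closed, grows to 1.75 rad as its front swings up and away from the robot. Stiff hinge along the station's far side: it stays where left; 2 to 5 N at the bar moves it. Upright it stands beyond the hinge, clear of the nests, 190 mm tall: carry parts round its front. May start ajar.
- guard_bar (a point): Middle of the guard's dark pull bar: a round bar 12 mm thick, 140 mm long along its y, held 45 mm in front of the guard's front wall by an arm at each end, so that a finger fits on either side of it. The frame turns with the guard; when closed, z is up, x points to the hinge and the bar is 60 mm above the bench. The hinge axis, parallel to y, lies 170 mm along +x and 50 mm along -z of this frame.
There are look-alikes about, which are no part of the job. What is shaped like the part that bears jaw_center but blue is not meant.

How it is judged:
By the outcome, as a careful person would: the job done as asked, in the order asked, and still so for the second after the job is handed in, with the robot touching nothing.
It also fails if it takes over 138 s, if anything falls off the work surface, if the arm or the gripper's body presses on something with over 40 N, if the wrist force passes 120 N, or if a joint passes its speed limit or range.

ROBOT

A 6-joint arm with a two-finger parallel gripper is mounted at the origin on the work surface. World frame = base frame: x ahead of the robot, y to its left, z up, the work surface at z = 0. Lengths are in m, angles in rad, forces in N, time in s.
With the tool pointing down it reaches from about 0.325 to 0.925 m from the base axis. Payload 3.1 kg.
Tool frame: the origin (TCP) lies at the very end of the fingers, on their centre line; the grasp point (between the pads) lies 19 mm behind it (grasp_offset is the distance from the TCP to the grasp point, in m); z points along the fingers, y is the line along which they close (so a half turn about z gives the same grasp; the last joint's range is limited). The gripper opens to 85 mm and grips with 20 to 120 N. Pads are 22 mm wide; open, the fingers measure 114 mm over their backs; the gripper's body (76 mm by 85 mm) begins 54 mm behind the grasp point. The pads swing forward as they close: fully open they stand 13 mm farther back than shut.
Start: joints at [-1.453, 0.217, 1.613, -0, 1.311, -0.112], TCP at [0.142, -0.609, 0.231] pointing down, gripper open.
Joint ranges: [-2.75, 2.75], [-0.78, 2.1], [0.31, 2.55], [-1.13, 4.27], [0.13, 2.63], [-2.58, 2.58]. Speed limits (rad/s): [2.79, 2.79, 3.14, 3.14, 3.14, 3.14].

INTERFACE

Orientations are given as a 3x3 rotation matrix whose columns are the frame's x, y, z axes.
In Python, from bench import read_state, snapshot, camera_info, job_done, grasp_offset gives the robot as it stands. The module is installed in compiled form; this text tells all that it offers.
- The arm moves only by the tool play_rows, never from a script. Its argument "series" is a list that holds one entry, the list of rows, each a list of 5 numbers: the shift along the tool's x, y, z in m, then the turn about the tool's z in degrees, then the opening, from -1 (shut) to 1 (fully open). In form: [[[dx, dy, dz, spin, claw], ...]]. A call has 1 to 5 rows; each row is the pose to reach, as a shift and turn from the pose commanded when the call began, along the tool's axes at that moment; what a row does not reach only later rows make up. A row lasts 1/8 s, in which the tool goes at most 62.5 mm and 10.7 degrees, less where a joint would pass 70% of its speed; a pose out of reach is approached as far as the arm can. A call with a gripper value outside its range is refused whole. The fingers move at their own pace and stop on an object; "newtons" is the grip in N (left out, the last holds). Time passes only in rows, so rows that repeat a pose let the fingers close. It gives the time, the measured TCP pose, the force, the opening and the grip force at its end, in the units of the state.
- read_state(): the state, without advancing time (a new reading comes with each control period).
- snapshot(name): name is "scene" or "top" or "wrist"; returns the picture (400x640x3 uint8, blue, green, red); there is no depth.
- camera_info(name): a dict with "fovy" (degrees; the focal length in pixels is half the picture's height over the tangent of half this angle, whatever the lens; pixels are square), "cx", "cy" (the principal point, pixels), "D" ([k1, k2, p1, p2, k3] as OpenCV has them; the pictures are not rectified), "xyz" and "attitude" of the camera in the world. Camera axes: x right, y down, z forward; pixel columns grow to the right and rows downward; lengths in m; the calibration is good to about 2 mm. A picture is of the moment at which its call begins: read the wrist's pose just before it. camera_info takes no time and is no camera call; for the wrist camera it gives the pose at the moment of the call.
- job_done(): hands the job in; it is judged then, once.
The state is a dict: "t": time; "joint_pos": joint angles; "qd": joint speeds; "joint_efforts": joint torques, N m; "ee_pos": TCP position; "eef_rot": TCP orientation; "ft_force": force on the tool from outside, world axes, zero at the start; "wrist_torque": the same for the moment, N m; "gripper_width": finger opening in m; "finger_force": force on a finger pad.
Only numpy, scipy, OpenCV 4.12 (cv2) and the standard library are available. Lean on these libraries where they do the work, as an engineer would, in place of code of your own. Each camera call takes 0.05 s, during which the arm holds its last target. There are 200 camera calls.

## Working session

There is one attempt and no reset: what is moved stays moved. The work goes in short steps, Python scripts to look and compute and a tool call to move; the robot and the scene stay as the last step left them, time stands still between calls to the robot, and variables do not carry over. Pictures are saved under pics/ and viewed, at most 14 in all, crops included, and the job is handed in when it is done.

Besides the shell and the picture viewer there is one more tool, called after "Call:" by a JSON object that holds its "op" and its "data", one argument or row to a line. play_rows: Moves the arm, as the interface text tells. Its arguments: {"type":"object","properties":{"series":{"type":"array","items":{"type":"array","items":{"type":"array","items":{"type":"number"}}}},"newtons":{"type":"number"}},"required":["series"]}

```bash
mkdir -p pics; cat > h.py <<'E'
import numpy as np, cv2, json
from bench import *
def cam(n):
    c=camera_info(n); f=200/np.tan(np.radians(c['fovy'])/2)
    K=np.array([[f,0,c['cx']],[0,f,c['cy']],[0,0,1]]); return K,np.array(c['D'],float),np.array(c['xyz']),np.array(c['attitude'])
def p2w(n,uv,z,c=None):
    K,D,p,R=c or cam(n)
    q=cv2.undistortPoints(np.array(uv,float).reshape(-1,1,2),K,D).reshape(-1,2)
    d=np.c_[q,np.ones(len(q))]@R.T
    return p+d*((z-p[2])/d[:,2])[:,None]
def w2p(n,X,c=None):
    K,D,p,R=c or cam(n)
    return cv2.projectPoints((np.array(X,float).reshape(-1,3)-p)@R,np.zeros(3),np.zeros(3),K,D)[0].reshape(-1,2)
E
python3 - <<'E'
from h import *
for n in ('scene','top','wrist'):
    K,D,p,R=cam(n); print(n,K[0,0],p,R.round(3).tolist(),D)
    cv2.imwrite(f'pics/{n}0.png',snapshot(n))
print(read_state(),grasp_offset)
E
```

```text
scene 361.47082465690517 [1.17826795 0.04039809 0.59421034] [[-0.129, 0.63, -0.766], [0.991, 0.1, -0.085], [0.023, -0.77, -0.637]] [0.017648 0.       0.       0.       0.      ]
top 486.2399966904526 [ 0.31266087 -0.02366644  1.37885787] [[0.01, -0.988, 0.153], [-1.0, -0.014, -0.025], [0.027, -0.153, -0.988]] [-0.12295634  0.          0.          0.          0.        ]
wrist 289.51135219252814 [ 0.2190582  -0.58994416  0.37313255] [[0.228, -0.927, -0.297], [-0.974, -0.217, -0.068], [-0.002, 0.305, -0.952]] [0.00334093 0.         0.         0.         0.        ]
{'t': 0.15, 'joint_pos': array([-1.45319717e+00,  2.17587919e-01,  1.61461372e+00, -2.18446151e-05,
        1.31131880e+00, -1.12189195e-01]), 'qd': array([-8.67979606e-05,  2.43995991e-04, -5.15924816e-03, -2.11277732e-03,
        5.72371083e-04,  1.49393913e-03]), 'joint_efforts': array([-7.71612849e-05, -3.97446871e+01, -3.04414666e+01, -1.79304611e-04,
        5.83301400e-03,  1.51976207e-05]), 'ee_pos': array([ 0.14230222, -0.60791645,  0.23023872]), 'eef_rot': array([[ 9.73713367e-01,  2.27776682e-01, -2.47151157e-04],
       [ 2.27776733e-01, -9.73711510e-01,  1.91199234e-03],
       [ 1.94853344e-04, -1.91802778e-03, -9.99998142e-01]]), 'ft_force': array([0.61800738, 0.93518977, 0.01175271]), 'wrist_torque': array([ 0.01633008, -0.01824051,  0.03229415]), 'finger_force': 0.0, 'gripper_width': 0.0852770069961716} 0.0187
```

View pics/top0.png

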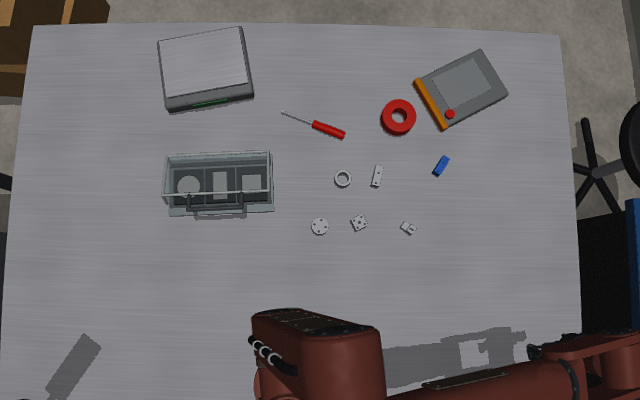

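View pics/scene0.png

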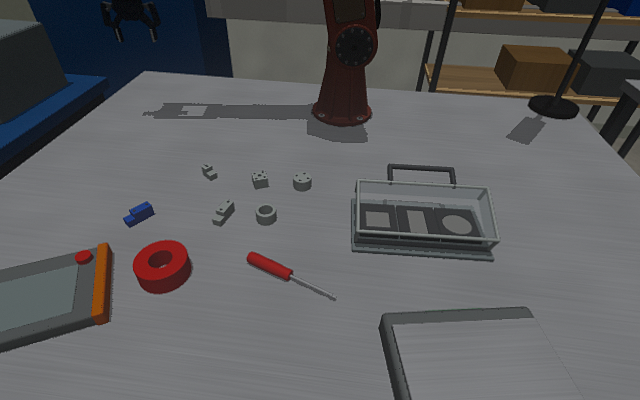

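The top view shows these candidates:
- **Round:** solid hub (320,226), which I want, versus open ring (343,178).
- **Jaws:** long jaw (377,176), which I want, versus short jaw (409,228) and blue jaw (441,165).
- **Clamp:** the only square block is at (359,222).
- **Nests:** round (189,185), oblong (220,185) and square (251,183), under the guard.

I'll check the choice in a close crop.

```bash
python3 - <<'E'
from h import *
im=cv2.imread('pics/top0.png')
cv2.imwrite('pics/c1.png',cv2.resize(im[150:250,300:460],None,fx=5,fy=5,interpolation=cv2.INTER_CUBIC))
cv2.imwrite('pics/c2.png',cv2.resize(im[135:225,155:285],None,fx=6,fy=6,interpolation=cv2.INTER_CUBIC))
for k,u in dict(hub=(320,226),clamp=(359,222),short=(409,228),ring=(343,178),long=(377,176),blue=(441,165)).items(): print(k,p2w('top',u,.03).round(3))
print(p2w('top',[(189,185),(220,185),(251,183)],.018).round(3))
E
```

```text
hub [[ 0.436 -0.077  0.03 ]]
clamp [[ 0.449 -0.186  0.03 ]]
short [[ 0.433 -0.327  0.03 ]]
ring [[ 0.573 -0.141  0.03 ]]
long [[ 0.581 -0.238  0.03 ]]
blue [[ 0.616 -0.425  0.03 ]]
[[0.549 0.296 0.018]
 [0.551 0.208 0.018]
 [0.557 0.119 0.018]]
```

View pics/c1.png

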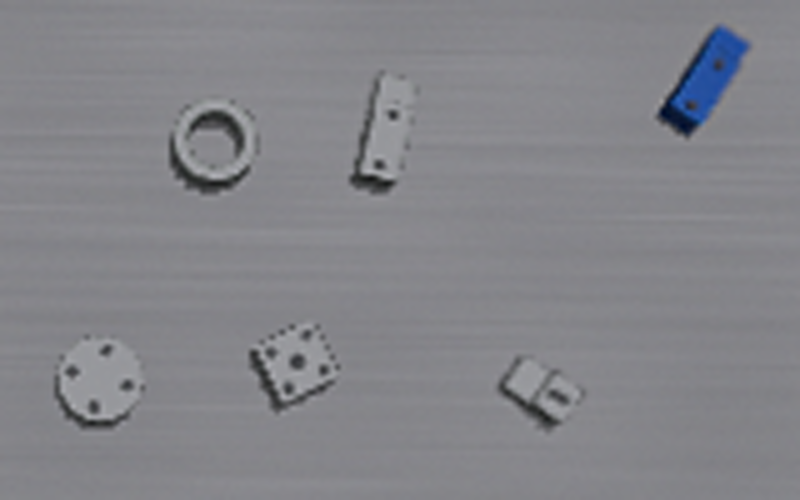

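View pics/c2.png

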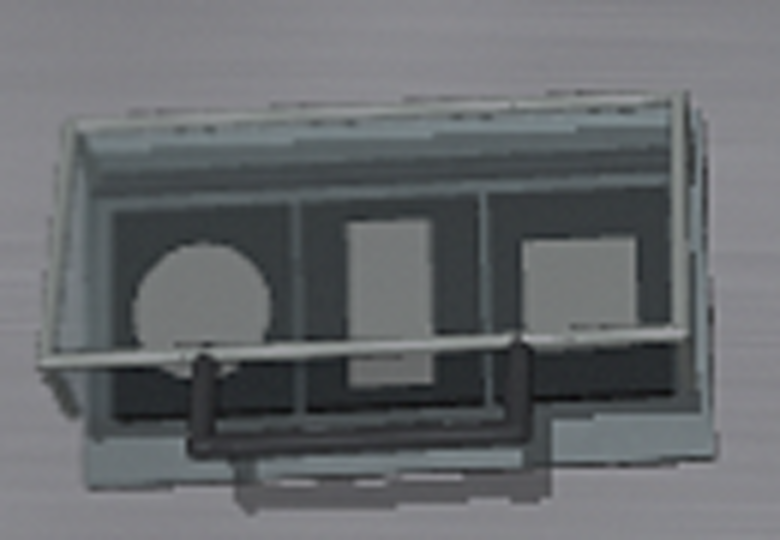

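The crop confirms the choices: solid four-screw hub at (100,380), five-screw clamp at (297,362), long jaw at (387,130), which is longer than the short jaw at (542,390). The nests run round, oblong, square from left to right, with the bar in front at (358,440). Next I'll localise them and triangulate the bar to see whether the guard is ajar.

```bash
python3 - <<'E'
from h import *
a=lambda *p:np.array(p)/5+[300,150]; b=lambda *p:np.array(p)/6+[155,135]
P=p2w('top',a((100,380),(297,362),(387,130),(271,352),(307,335),(324,370),(289,388),(393,115),(379,164)),.03)
print(P.round(4)[:,:2].tolist()); 
d=lambda i,j:np.degrees(np.arctan2(*(P[j]-P[i])[1::-1]))
print('clampyaw',d(3,4)%90,d(4,5)%90,d(5,6)%90,d(6,3)%90,'jaw',d(8,7))
N=p2w('top',b((203,310),(391,302),(580,293)),.016); print(N.round(4)[:,:2].tolist(),'nest y dir',np.degrees(np.arctan2(*(N[0]-N[2])[1::-1])),np.linalg.norm(N[0]-N[2]))
# triangulate bar mid
def tri(ut,us):
    best=min(((np.linalg.norm(w2p('scene',p2w('top',ut,z))-us),z) for z in np.arange(.02,.2,.002))); return best,p2w('top',ut,best[1])
for ut,us in ((b((358,441))[0],(422,167)),(b((200,447))[0],(455,169)),(b((520,436))[0],(389,167)),(b((43,362))[0],(492,187)),(b((685,336))[0],(358,181)),(b((68,122))[0],(497,242)),(b((682,97))[0],(357,233))): print(tri(ut,us))
E
```

```text
[[0.4365, -0.0771], [0.4478, -0.1873], [0.5807, -0.2393], [0.4533, -0.1727], [0.463, -0.1929], [0.4435, -0.2024], [0.4332, -0.1827], [0.5895, -0.2429], [0.561, -0.2345]]
clampyaw 25.77932832665894 25.822597448246114 27.595102042529575 26.587326758007713 jaw -16.350314467987545
[[0.5449, 0.297], [0.5499, 0.2073], [0.5555, 0.1177]] nest y dir 93.37486273710435 0.1796104094401132
((np.float64(4.104725258831548), np.float64(0.11399999999999992)), array([[0.47103956, 0.20282505, 0.114     ]]))
((np.float64(6.368552499510048), np.float64(0.11399999999999992)), array([[0.46738062, 0.27230484, 0.114     ]]))
((np.float64(2.2359160506702573), np.float64(0.10799999999999993)), array([[0.47501296, 0.1326548 , 0.108     ]]))
((np.float64(7.014932346799972), np.float64(0.09999999999999994)), array([[0.5061534 , 0.34818757, 0.1       ]]))
((np.float64(3.0086149512405282), np.float64(0.09599999999999993)), array([[0.52241714, 0.06206863, 0.096     ]]))
((np.float64(1.1217401901423127), np.float64(0.05399999999999998)), array([[0.62677366, 0.3565755 , 0.054     ]]))
((np.float64(2.949311183332126), np.float64(0.05199999999999998)), array([[0.64263512, 0.06919211, 0.052     ]]))
```

```bash
cat >> h.py <<'E'
def plan(wps,start=None,step=.058,dps=10.):
    """waypoints (x,y,z,yaw,claw[,hold]) -> calls of <=5 rows, tool pointing down"""
    s=read_state(); R=s['eef_rot']
    cur=np.r_[s['ee_pos'],np.degrees(np.arctan2(R[1,0],R[0,0]))] if start is None else np.array(start,float)
    poses=[]; c=cur.copy()
    for w in wps:
        t=np.array(w[:4],float); n=max(1,int(np.ceil(max(np.linalg.norm(t[:3]-c[:3])/step,abs(t[3]-c[3])/dps))))
        poses+=[(c+(t-c)*(i+1)/n,w[4]) for i in range(n)]+[(t,w[4])]*int(w[5] if len(w)>5 else 0); c=t
    out=[]
    for k in range(0,len(poses),5):
        y=np.radians(cur[3]); A=np.array([[np.cos(y),np.sin(y),0],[np.sin(y),-np.cos(y),0],[0,0,-1]])
        ch=[]
        for p,cl in poses[k:k+5]:
            d=A.T@(p[:3]-cur[:3]); sp=cur[3]-p[3]
            ch.append([round(float(v),3) for v in d]+[round(float(sp),1),cl])
        l=ch[-1]; cur=np.r_[cur[:3]+A@np.array(l[:3]),cur[3]-l[3]]
        out.append(ch); print(json.dumps([ch]))
    print('end',cur.round(4).tolist())
E
python3 - <<'E'
from h import *
plan([(.42,-.30,.24,45,-.2),(.471,.203,.20,93.4,-.2,1)])
E
```

```text
[[[0.043, -0.03, -0.001, -4.0, -0.2], [0.085, -0.059, -0.002, -8.0, -0.2], [0.128, -0.089, -0.004, -11.9, -0.2], [0.17, -0.118, -0.005, -15.9, -0.2], [0.213, -0.148, -0.006, -19.9, -0.2]]]
[[[0.05, -0.013, -0.001, -4.0, -0.2], [0.1, -0.027, -0.003, -8.0, -0.2], [0.15, -0.04, -0.004, -11.9, -0.2], [0.185, -0.084, 0.001, -17.3, -0.2], [0.221, -0.127, 0.005, -22.7, -0.2]]]
[[[0.049, -0.027, 0.005, -5.4, -0.2], [0.099, -0.054, 0.009, -10.7, -0.2], [0.148, -0.081, 0.013, -16.1, -0.2], [0.197, -0.108, 0.018, -21.5, -0.2], [0.247, -0.134, 0.022, -26.9, -0.2]]]
[[[0.056, -0.002, 0.005, -5.4, -0.2], [0.112, -0.003, 0.009, -10.7, -0.2], [0.112, -0.003, 0.009, -10.7, -0.2]]]
end [0.4714, 0.2028, 0.2002, 93.3662]
```

Call:
{"op": "play_rows", "data": {
  "series": [
    [[0.043,-0.03,-0.001,-4.0,-0.2],[0.085,-0.059,-0.002,-8.0,-0.2],[0.128,-0.089,-0.004,-11.9,-0.2],[0.17,-0.118,-0.005,-15.9,-0.2],[0.213,-0.148,-0.006,-19.9,-0.2]]
  ],
  "newtons": 40
}}

```text
t: 0.78
ee_pos: [0.3169, -0.4145, 0.2371]
eef_rot: [[0.837, 0.547, 0.0], [0.547, -0.837, 0.0], [0.0, -0.0, -1.0]]
ft_force: [1.0, 0.6, -0.8]
gripper_width: 0.0343
finger_force: 0.0
```

Call:
{"op": "play_rows", "data": {
  "series": [
    [[0.05,-0.013,-0.001,-4.0,-0.2],[0.1,-0.027,-0.003,-8.0,-0.2],[0.15,-0.04,-0.004,-11.9,-0.2],[0.185,-0.084,0.001,-17.3,-0.2],[0.221,-0.127,0.005,-22.7,-0.2]]
  ]
}}

```text
t: 1.4
ee_pos: [0.4321, -0.1871, 0.2319]
eef_rot: [[0.56, 0.828, -0.0], [0.828, -0.56, 0.0], [0.0, -0.0, -1.0]]
ft_force: [1.6, 0.7, -0.0]
gripper_width: 0.0345
finger_force: 0.0
```

Call:
{"op": "play_rows", "data": {
  "series": [
    [[0.049,-0.027,0.005,-5.4,-0.2],[0.099,-0.054,0.009,-10.7,-0.2],[0.148,-0.081,0.013,-16.1,-0.2],[0.197,-0.108,0.018,-21.5,-0.2],[0.247,-0.134,0.022,-26.9,-0.2]]
  ]
}}

```text
t: 2.02
ee_pos: [0.4598, 0.0925, 0.2101]
eef_rot: [[0.125, 0.992, 0.0], [0.992, -0.125, -0.0], [-0.0, 0.0, -1.0]]
ft_force: [1.1, -1.6, 0.1]
gripper_width: 0.0343
finger_force: 0.0
```

Call:
{"op": "play_rows", "data": {
  "series": [
    [[0.056,-0.002,0.005,-5.4,-0.2],[0.112,-0.003,0.009,-10.7,-0.2],[0.112,-0.003,0.009,-10.7,-0.2]]
  ]
}}

```text
t: 2.4
ee_pos: [0.4708, 0.2053, 0.2006]
eef_rot: [[-0.064, 0.998, -0.001], [0.998, 0.064, 0.001], [0.001, -0.001, -1.0]]
ft_force: [0.1, -0.6, -0.1]
gripper_width: 0.0341
finger_force: 0.0
```

```bash
python3 - <<'E'
from h import *
s=read_state(); print(s['t'],s['ee_pos'],s['eef_rot'].round(3).tolist(),s['gripper_width'])
c=cam('wrist'); np.savez('w1',*c); cv2.imwrite('pics/w1.png',snapshot('wrist'))
print(w2p('wrist',[(.471,.203,.112),(.467,.272,.112),(.475,.133,.112)],c))
E
```

```text
2.4 [0.47075506 0.20531021 0.20061571] [[-0.064, 0.998, -0.001], [0.998, 0.064, 0.001], [0.001, -0.001, -1.0]] 0.03405342771933654
[[319.74394954 201.02122893]
 [320.23766663 116.70060881]
 [319.25963762 272.95394814]]
```

View pics/w1.png

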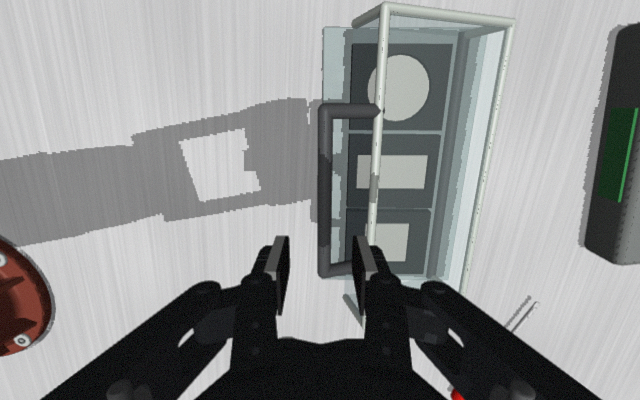

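The bar runs from (325,108) to (325,273), centred at about (325,192), with the pockets round, oblong, square at (398,88), (391,172), (388,242). That is about 4 mm further in x than estimated. I'll descend and grip it.

```bash
python3 - <<'E'
from h import *
z=np.load('w1.npz'); c=[z[k] for k in z.files]
print(p2w('w',[(398,88),(391,172)],.016,c).round(4)); print(p2w('w',[(325,112),(325,270)],.112,c).round(4))
plan([(.475,.204,.15,93.4,-.2),(.475,.204,.095,93.4,-.2,2)])
E
```

```text
[[0.5478 0.302  0.016 ]
 [0.553  0.2105 0.016 ]]
[[0.4704 0.2757 0.112 ]
 [0.4801 0.1365 0.112 ]]
[[[0.0, 0.004, 0.051, 0.2, -0.2], [0.0, 0.004, 0.106, 0.2, -0.2], [0.0, 0.004, 0.106, 0.2, -0.2], [0.0, 0.004, 0.106, 0.2, -0.2]]]
end [0.4748, 0.2037, 0.0947, 93.3545]
```

Call:
{"op": "play_rows", "data": {
  "series": [
    [[0.0,0.004,0.05,0,-0.2],[0.0,0.004,0.105,0,-0.2],[0.0,0.004,0.105,0,-0.2],[0.0,0.004,0.105,0,-0.2]]
  ]
}}

```text
t: 2.95
ee_pos: [0.4767, 0.2018, 0.0979]
eef_rot: [[-0.057, 0.998, 0.002], [0.998, 0.057, 0.0], [0.0, 0.002, -1.0]]
ft_force: [0.2, -0.9, 0.4]
gripper_width: 0.0345
finger_force: 0.0
```

Call:
{"op": "play_rows", "data": {
  "series": [
    [[0,0,0,0,-1],[0,0,0,0,-1],[0,0,0,0,-1],[0,0,0,0,-1]]
  ]
}}

```text
t: 3.45
ee_pos: [0.4734, 0.2022, 0.0986]
eef_rot: [[-0.059, 0.998, -0.005], [0.998, 0.059, -0.001], [-0.0, -0.005, -1.0]]
ft_force: [-10.1, -0.5, 7.3]
gripper_width: 0.0105
finger_force: 39.0
```

```bash
python3 - <<'E'
from h import *
s=read_state(); print(s['t'],s['ee_pos'],s['gripper_width'],s['finger_force'])
x,z=s['ee_pos'][0],.112
u=np.array([.998,.059]); H=np.r_[s['ee_pos'][:2]+u*.145,.010]; print(H)
cl=-1; W=[]
for t in range(21,103,5):
    f=np.radians(16.4+t); p=H[:2]-u*.177*np.cos(f); W.append((*p,.010+.177*np.sin(f)-.017,93.4,cl))
W.append(W[-1][:5]+(1,)); plan(W)
E
```

```text
3.45 [0.47341028 0.20224128 0.09855964] 0.010482780829390147 38.958778381347656
[0.61812028 0.21079628 0.01      ]
[[[0.0, 0.004, -0.002, -0.0, -1], [0.0, 0.014, -0.014, -0.0, -1], [0.0, 0.025, -0.025, -0.0, -1], [0.0, 0.037, -0.035, -0.0, -1], [0.0, 0.05, -0.044, -0.0, -1]]]
[[[0.0, 0.013, -0.007, -0.0, -1], [0.0, 0.027, -0.014, -0.0, -1], [0.0, 0.041, -0.019, -0.0, -1], [0.0, 0.056, -0.023, -0.0, -1], [0.0, 0.072, -0.026, -0.0, -1]]]
[[[0.0, 0.015, -0.001, -0.0, -1], [0.0, 0.03, -0.001, -0.0, -1], [0.0, 0.046, 0.0, -0.0, -1], [0.0, 0.061, 0.003, -0.0, -1], [0.0, 0.076, 0.007, -0.0, -1]]]
[[[0.0, 0.014, 0.005, -0.0, -1], [0.0, 0.028, 0.011, -0.0, -1], [0.0, 0.028, 0.011, -0.0, -1], [0.0, 0.028, 0.011, -0.0, -1]]]
end [0.699, 0.2155, 0.1506, 93.3684]
```

The width is under 12 mm with an upward force, so the tips have caught only the top of the bar. I'll open, go lower and regrip.

Call:
{"op": "play_rows", "data": {
  "series": [
    [[0,0,0,0,-0.2],[0,0,0,0,-0.2],[0,0,0.018,0,-0.2],[0,0,0.018,0,-0.2],[0,0,0.018,0,-0.2]]
  ]
}}

```text
t: 4.08
ee_pos: [0.475, 0.2022, 0.0776]
eef_rot: [[-0.059, 0.998, -0.001], [0.998, 0.059, -0.0], [-0.0, -0.001, -1.0]]
ft_force: [0.2, 0.1, 0.7]
gripper_width: 0.0344
finger_force: 0.0
```

Call:
{"op": "play_rows", "data": {
  "series": [
    [[0,0,0,0,-1],[0,0,0,0,-1],[0,0,0,0,-1],[0,0,0,0,-1]]
  ]
}}

```text
t: 4.58
ee_pos: [0.4731, 0.2022, 0.0781]
eef_rot: [[-0.059, 0.998, -0.006], [0.998, 0.059, -0.001], [-0.0, -0.006, -1.0]]
ft_force: [-5.0, -1.2, 3.6]
gripper_width: 0.0108
finger_force: 38.8
```

```bash
python3 - <<'E'
from h import *
cv2.imwrite('pics/s1.png',cv2.resize(snapshot('scene')[80:290,320:520],None,fx=2.8,fy=2.8))
E
```

```text
(no output)
```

View pics/s1.png

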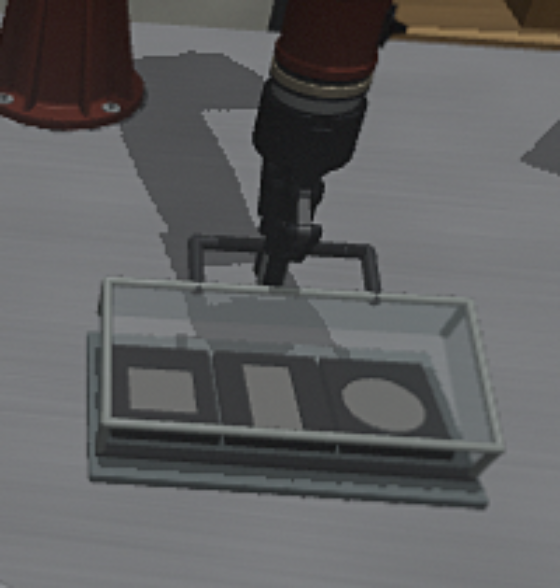

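The fingers straddle the bar at (287,243) in the crop, and the tips reach well below it. So the first height was right and the pads are simply compliant. I'll regrip 16 mm higher and start lifting.

Call:
{"op": "play_rows", "data": {
  "series": [
    [[0,0,0,0,-0.2],[0,0,0,0,-0.2],[0,0,-0.016,0,-0.2],[0,0,-0.016,0,-0.2]]
  ]
}}

```text
t: 5.12
ee_pos: [0.4775, 0.2029, 0.0966]
eef_rot: [[-0.059, 0.998, 0.005], [0.998, 0.059, 0.001], [0.001, 0.005, -1.0]]
ft_force: [0.9, -0.2, 1.0]
gripper_width: 0.0344
finger_force: 0.0
```

Call:
{"op": "play_rows", "data": {
  "series": [
    [[0,0,0,0,-1],[0,0,0,0,-1],[0,0,0,0,-1]]
  ]
}}

```text
t: 5.5
ee_pos: [0.4724, 0.2022, 0.0938]
eef_rot: [[-0.059, 0.998, -0.007], [0.998, 0.059, -0.001], [-0.0, -0.007, -1.0]]
ft_force: [-7.0, 0.1, 7.7]
gripper_width: 0.0107
finger_force: 38.9
```

Call:
{"op": "play_rows", "data": {
  "series": [
    [[0.0,0.004,-0.004,0,-1],[0.0,0.014,-0.016,0,-1],[0.0,0.025,-0.027,0,-1],[0.0,0.037,-0.037,0,-1],[0.0,0.05,-0.046,0,-1]]
  ]
}}

```text
t: 6.12
ee_pos: [0.5169, 0.2049, 0.1395]
eef_rot: [[-0.059, 0.998, -0.022], [0.998, 0.059, -0.003], [-0.001, -0.022, -1.0]]
ft_force: [-18.3, -1.2, 17.6]
gripper_width: 0.0105
finger_force: 40.0
```

```bash
python3 - <<'E'
from h import *
u=np.array([.998,.059]); H=np.array([.611,.2105,.010]); W=[]
for t in range(45,101,5):
    f=np.radians(16.4+t); p=H[:2]-u*.177*np.cos(f); W.append((*p,.010+.177*np.sin(f)-.017,93.4,-1))
W.append(W[-1][:5]+(1,)); plan(W)
E
```

```text
[[[0.0, 0.01, -0.009, -0.0, -1], [0.0, 0.023, -0.016, -0.0, -1], [0.0, 0.038, -0.021, -0.0, -1], [0.0, 0.053, -0.026, -0.0, -1], [0.0, 0.068, -0.029, -0.0, -1]]]
[[[0.0, 0.015, -0.001, -0.0, -1], [0.0, 0.031, -0.001, -0.0, -1], [0.0, 0.046, -0.0, -0.0, -1], [0.0, 0.061, 0.002, -0.0, -1], [0.0, 0.076, 0.006, -0.0, -1]]]
[[[0.0, 0.015, 0.005, -0.0, -1], [0.0, 0.029, 0.011, -0.0, -1], [0.0, 0.029, 0.011, -0.0, -1], [0.0, 0.029, 0.011, -0.0, -1]]]
end [0.6896, 0.2151, 0.1515, 93.3884]
```

Call:
{"op": "play_rows", "data": {
  "series": [
    [[0.0,0.004,-0.009,0,-1],[0.0,0.017,-0.016,0,-1],[0.0,0.032,-0.021,0,-1],[0.0,0.047,-0.026,0,-1],[0.0,0.062,-0.029,0,-1]]
  ]
}}

```text
t: 6.75
ee_pos: [0.5872, 0.2091, 0.1706]
eef_rot: [[-0.059, 0.998, -0.003], [0.998, 0.059, -0.0], [0.0, -0.003, -1.0]]
ft_force: [-4.1, 1.3, 0.3]
gripper_width: 0.0101
finger_force: 39.4
```

Call:
{"op": "play_rows", "data": {
  "series": [
    [[0.0,0.015,-0.001,0,-1],[0.0,0.031,-0.001,0,-1],[0.0,0.046,0,0,-1],[0.0,0.061,0.002,0,-1],[0.0,0.076,0.006,0,-1]]
  ]
}}

```text
t: 7.38
ee_pos: [0.665, 0.2137, 0.1644]
eef_rot: [[-0.059, 0.998, 0.002], [0.998, 0.059, 0.001], [0.001, 0.002, -1.0]]
ft_force: [-2.5, 1.3, 6.2]
gripper_width: 0.0102
finger_force: 42.6
```

Call:
{"op": "play_rows", "data": {
  "series": [
    [[0.0,0.014,0.005,0,-1],[0.0,0.028,0.011,0,-1],[0.0,0.034,0.013,0,-1],[0.0,0.034,0.013,0,-1]]
  ]
}}

```text
t: 7.88
ee_pos: [0.6962, 0.2156, 0.1509]
eef_rot: [[-0.059, 0.998, -0.004], [0.998, 0.059, -0.0], [-0.0, -0.004, -1.0]]
ft_force: [-7.1, -0.5, 8.3]
gripper_width: 0.0104
finger_force: 44.2
```

Call:
{"op": "play_rows", "data": {
  "series": [
    [[0,0,0,0,-0.3],[0,0,0,0,-0.3],[0,0,-0.05,0,-0.3],[0,0,-0.1,0,0.6],[0,0,-0.1,0,0.6]]
  ]
}}

```text
t: 8.5
ee_pos: [0.7011, 0.2158, 0.2575]
eef_rot: [[-0.058, 0.998, 0.013], [0.998, 0.058, 0.002], [0.001, 0.013, -1.0]]
ft_force: [-0.0, 0.8, 0.2]
gripper_width: 0.0648
finger_force: 0.0
```

```bash
python3 - <<'E'
from h import *
s=read_state(); print(s['t'],s['ee_pos'])
c=cam('wrist'); np.savez('w2',*c)
a=snapshot('wrist'); b=snapshot('top')[130:230,150:290]
a[:200,:280]=cv2.resize(b,(280,200)); cv2.imwrite('pics/w2.png',a)
E
```

```text
8.5 [0.70110545 0.21580266 0.25754674]
```

View pics/w2.png

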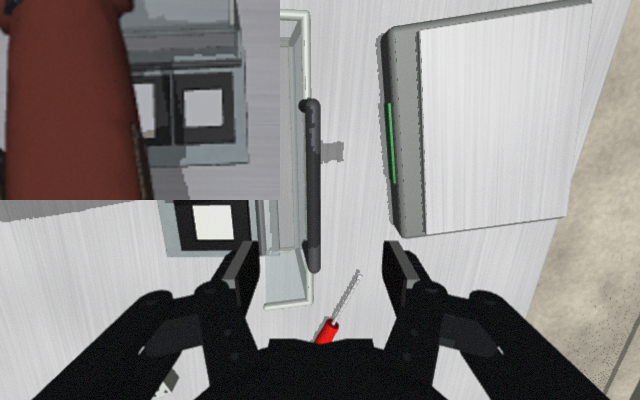

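The guard is right up: the bar is at (313,185) behind the hinge and the square nest is clear at (212,222). Now to the hub, with a look from above.

```bash
python3 - <<'E'
from h import *
plan([(.55,.10,.265,133,.5),(.437,-.077,.15,183.4,.5,2)])
E
```

```text
[[[-0.027, -0.039, -0.004, -9.9, 0.5], [-0.053, -0.077, -0.007, -19.8, 0.5], [-0.08, -0.116, -0.011, -29.7, 0.5], [-0.106, -0.154, -0.014, -39.6, 0.5], [-0.135, -0.175, 0.005, -48.0, 0.5]]]
[[[-0.004, -0.034, 0.019, -8.4, 0.5], [-0.007, -0.069, 0.038, -16.8, 0.5], [-0.011, -0.104, 0.058, -25.2, 0.5], [-0.015, -0.139, 0.077, -33.6, 0.5], [-0.018, -0.174, 0.096, -42.0, 0.5]]]
[[[-0.001, -0.0, -0.0, -0.0, 0.5], [-0.001, -0.0, -0.0, -0.0, 0.5]]]
end [0.4374, -0.0769, 0.15, 183.3518]
```

Call:
{"op": "play_rows", "data": {
  "series": [
    [[-0.027,-0.039,-0.004,-9.9,0.5],[-0.053,-0.077,-0.007,-19.8,0.5],[-0.08,-0.116,-0.011,-29.7,0.5],[-0.106,-0.154,-0.014,-39.6,0.5],[-0.135,-0.175,0.005,-48.0,0.5]]
  ]
}}

```text
t: 9.22
ee_pos: [0.5289, 0.0695, 0.2445]
eef_rot: [[-0.785, 0.62, 0.0], [0.62, 0.785, -0.0], [-0.0, -0.0, -1.0]]
ft_force: [0.8, -0.1, 0.9]
gripper_width: 0.0641
finger_force: 0.0
```

Call:
{"op": "play_rows", "data": {
  "series": [
    [[-0.004,-0.034,0.019,-8.4,0.5],[-0.007,-0.069,0.038,-16.8,0.5],[-0.011,-0.104,0.058,-25.2,0.5],[-0.015,-0.139,0.077,-33.6,0.5],[-0.018,-0.174,0.096,-42.0,0.5]]
  ]
}}

```text
t: 9.85
ee_pos: [0.4333, -0.0773, 0.1464]
eef_rot: [[-0.998, -0.064, -0.004], [-0.064, 0.998, 0.001], [0.004, 0.001, -1.0]]
ft_force: [0.1, -0.7, 0.4]
gripper_width: 0.0641
finger_force: 0.0
```

Call:
{"op": "play_rows", "data": {
  "series": [
    [[0,0,0,0,0.5],[0,0,0,0,0.5]]
  ]
}}

```text
t: 10.1
ee_pos: [0.4354, -0.0765, 0.1484]
eef_rot: [[-0.998, -0.057, -0.001], [-0.057, 0.998, 0.001], [0.001, 0.001, -1.0]]
ft_force: [-0.3, -0.4, 0.2]
gripper_width: 0.0639
finger_force: 0.0
```

```bash
python3 - <<'E'
from h import *
s=read_state(); print(s['t'],s['ee_pos'],s['joint_pos'].round(2))
c=cam('wrist'); np.savez('w3',*c); a=snapshot('wrist')
print(w2p('w',[(.4365,-.077,.03),(.448,-.187,.03),(.581,-.239,.03)],c).round(0).tolist())
cv2.imwrite('pics/w3.png',a)
E
```

```text
10.1 [ 0.43536686 -0.07646525  0.14841447] [-0.33 -0.09  2.1   0.    1.13 -1.96]
[[319.0, 189.0], [203.0, 194.0], [163.0, 308.0]]
```

View pics/w3.png

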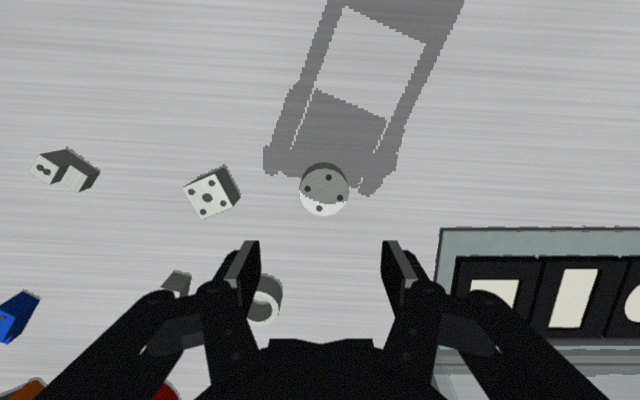

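Hub top centre is at (324,193) and clamp at (207,198). Both sit about 5 px from the prediction, so the top view is biased by about 3 mm. I'll use the wrist values.

```bash
python3 - <<'E'
from h import *
z=np.load('w3.npz'); c=[z[k] for k in z.files]
P=p2w('w',[(324,193),(207,198)],.03,c); print(P.round(4))
h=P[0]
plan([(h[0],h[1],.06,183.4,.5),(h[0],h[1],.008,183.4,.5,2)])
plan([(h[0],h[1],.12,183.4,-1),(.50,.05,.17,183.4,-1),(.546,.301,.12,183.4,-1,1)],start=(h[0],h[1],.008,183.4))
E
```

```text
[[ 0.4407 -0.0724  0.03  ]
 [ 0.4519 -0.1834  0.03  ]]
[[[-0.0, 0.0, 0.002, -9.7, 0.5], [-0.0, 0.0, 0.005, -19.5, 0.5], [-0.0, 0.0, 0.007, -29.2, 0.5], [-0.001, 0.0, 0.01, -38.9, 0.5], [-0.001, 0.0, 0.012, -48.7, 0.5]]]
[[[-0.0, 0.001, 0.002, -9.7, 0.5], [-0.0, 0.001, 0.005, -19.4, 0.5], [-0.001, 0.0, 0.007, -29.2, 0.5], [-0.001, 0.0, 0.01, -38.9, 0.5], [-0.001, 0.0, 0.012, -48.6, 0.5]]]
[[[-0.0, 0.0, 0.002, -9.7, 0.5], [-0.0, 0.0, 0.005, -19.5, 0.5], [-0.001, -0.0, 0.007, -29.2, 0.5], [-0.001, -0.0, 0.01, -38.9, 0.5], [-0.001, -0.0, 0.012, -48.7, 0.5]]]
[[[0.001, -0.0, 0.003, -9.7, 0.5], [0.001, -0.0, 0.005, -19.4, 0.5], [0.001, -0.0, 0.007, -29.2, 0.5], [0.001, -0.001, 0.01, -38.9, 0.5], [0.001, -0.001, 0.012, -48.6, 0.5]]]
[[[-0.0, -0.0, 0.003, -9.8, 0.5], [-0.0, -0.0, 0.005, -19.5, 0.5], [0.0, -0.0, 0.007, -29.2, 0.5], [0.0, -0.0, 0.01, -39.0, 0.5], [0.0, -0.0, 0.012, -48.7, 0.5]]]
[[[0.001, 0.0, 0.003, -9.7, 0.5], [0.001, 0.0, 0.005, -19.5, 0.5], [0.001, 0.0, 0.007, -29.2, 0.5], [0.001, 0.0, 0.01, -38.9, 0.5], [0.001, 0.0, 0.012, -48.7, 0.5]]]
[[[-0.0, 0.001, 0.003, -9.7, 0.5], [-0.0, 0.001, 0.005, -19.4, 0.5], [-0.0, 0.001, 0.007, -29.1, 0.5], [0.0, 0.001, 0.01, -38.9, 0.5], [0.0, 0.001, 0.012, -48.6, 0.5]]]
[[[-0.0, 0.0, 0.003, -9.7, 0.5], [-0.0, 0.001, 0.005, -19.5, 0.5], [-0.0, 0.001, 0.057, -19.5, 0.5], [-0.0, 0.001, 0.057, -19.5, 0.5], [-0.0, 0.001, 0.057, -19.5, 0.5]]]
end [0.4405, -0.0719, 0.0081, 183.4277]
[[[0.0, 0.0, -0.056, 0.0, -1], [0.0, 0.0, -0.112, 0.0, -1], [-0.022, 0.04, -0.129, 0.0, -1], [-0.044, 0.079, -0.145, 0.0, -1], [-0.066, 0.119, -0.162, 0.0, -1]]]
[[[-0.013, 0.049, 0.01, 0.0, -1], [-0.025, 0.099, 0.02, 0.0, -1], [-0.037, 0.148, 0.03, 0.0, -1], [-0.049, 0.198, 0.04, 0.0, -1], [-0.061, 0.248, 0.05, 0.0, -1]]]
[[[-0.0, -0.0, 0.0, 0.0, -1]]]
end [0.5457, 0.3014, 0.12, 183.4]
```

Call:
{"op": "play_rows", "data": {
  "series": [
    [[-0.004,0.004,0.045,0,0.5],[-0.004,0.004,0.09,0,0.5],[-0.004,0.004,0.14,0,0.5],[-0.004,0.004,0.141,0,0.5],[-0.004,0.004,0.141,0,0.5]]
  ]
}}

```text
t: 10.78
ee_pos: [0.4412, -0.0726, 0.0097]
eef_rot: [[-0.998, -0.059, 0.002], [-0.059, 0.998, -0.001], [-0.002, -0.001, -1.0]]
ft_force: [0.1, 0.6, -0.6]
gripper_width: 0.0641
finger_force: 0.0
```

Call:
{"op": "play_rows", "data": {
  "series": [
    [[0,0,0,0,-1],[0,0,0,0,-1],[0,0,0,0,-1],[0,0,0,0,-1]]
  ],
  "newtons": 50
}}

```text
t: 11.28
ee_pos: [0.4426, -0.0733, 0.0114]
eef_rot: [[-0.998, -0.058, 0.006], [-0.058, 0.998, -0.002], [-0.006, -0.002, -1.0]]
ft_force: [-0.8, 1.0, 6.0]
gripper_width: 0.0462
finger_force: 51.6
```

```bash
sed -i 's/np.degrees(np.arctan2(R\[1,0\],R\[0,0\]))\]/np.degrees(np.arctan2(R[1,0],R[0,0]))%360]/' h.py; python3 - <<'E'
from h import *
s=read_state(); print(s['t'],s['ee_pos'],s['gripper_width'],s['finger_force'])
E
```

```text
11.275 [ 0.44259288 -0.07330713  0.01136013] 0.046184729102997125 51.633222699165344
```

```bash
python3 - <<'E'
from h import *
plan([(.4426,-.0733,.10,183.4,-1),(.48,.02,.19,183.4,-1),(.53,.21,.21,183.4,-1,2)])
E
```

```text
[[[-0.0, 0.0, -0.044, -0.0, -1], [-0.0, 0.0, -0.089, -0.0, -1], [-0.014, 0.03, -0.119, -0.0, -1], [-0.029, 0.061, -0.149, -0.0, -1], [-0.043, 0.091, -0.179, -0.0, -1]]]
[[[-0.015, 0.047, -0.005, -0.0, -1], [-0.03, 0.093, -0.01, -0.0, -1], [-0.046, 0.14, -0.015, -0.0, -1], [-0.061, 0.187, -0.02, -0.0, -1], [-0.061, 0.187, -0.02, -0.0, -1]]]
[[[0.0, -0.0, 0.0, -0.0, -1]]]
end [0.5302, 0.2103, 0.2104, 183.3533]
```

Call:
{"op": "play_rows", "data": {
  "series": [
    [[0,0,-0.044,0,-1],[0,0,-0.089,0,-1],[-0.014,0.03,-0.119,0,-1],[-0.029,0.061,-0.149,0,-1],[-0.043,0.091,-0.179,0,-1]]
  ]
}}

```text
t: 11.9
ee_pos: [0.4775, 0.0216, 0.1897]
eef_rot: [[-0.998, -0.058, 0.003], [-0.058, 0.998, -0.0], [-0.003, -0.001, -1.0]]
ft_force: [0.3, -0.6, -1.1]
gripper_width: 0.0461
finger_force: 52.4
```

Call:
{"op": "play_rows", "data": {
  "series": [
    [[-0.015,0.047,-0.005,0,-1],[-0.03,0.093,-0.01,0,-1],[-0.046,0.14,-0.015,0,-1],[-0.061,0.187,-0.02,0,-1],[-0.061,0.187,-0.02,0,-1]]
  ]
}}

```text
t: 12.52
ee_pos: [0.5279, 0.2142, 0.2092]
eef_rot: [[-0.998, -0.063, 0.004], [-0.063, 0.998, 0.002], [-0.004, 0.002, -1.0]]
ft_force: [0.7, 0.2, -2.3]
gripper_width: 0.0459
finger_force: 52.3
```

Call:
{"op": "play_rows", "data": {
  "series": [
    [[0,0,0,0,-1]]
  ]
}}

```text
t: 12.65
ee_pos: [0.5266, 0.2108, 0.2077]
eef_rot: [[-0.998, -0.059, 0.0], [-0.059, 0.998, -0.001], [-0.0, -0.001, -1.0]]
ft_force: [-0.4, 0.2, -2.8]
gripper_width: 0.0458
finger_force: 52.3
```

```bash
python3 - <<'E'
from h import *
s=read_state(); print(s['t'],s['ee_pos'],s['gripper_width'],s['finger_force'])
c=cam('wrist'); np.savez('w4',*c); a=snapshot('wrist')
cv2.imwrite('pics/w4.png',a)
E
```

```text
12.65 [0.52657619 0.21076441 0.20771498] 0.04575903024971097 52.34244704246521
```

View pics/w4.png

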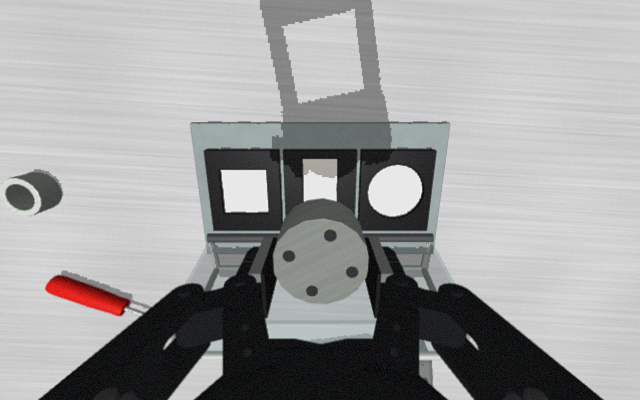

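The hub is held level. The round pocket is centred at (395,190), the square one at (244,191) and the oblong one at column 320.

```bash
python3 - <<'E'
from h import *
z=np.load('w4.npz'); c=[z[k] for k in z.files]
N=p2w('w',[(395,190),(244.5,191),(320,190.5)],.016,c); print(N.round(4),np.degrees(np.arctan2(*(N[0]-N[1])[1::-1])))
r=N[0]
plan([(r[0],r[1],.12,183.4,-1),(r[0],r[1],.05,183.4,-1,1),(r[0],r[1],.0285,183.4,-1,2)])
E
```

```text
[[0.5464 0.3023 0.016 ]
 [0.5584 0.1206 0.016 ]
 [0.5524 0.2118 0.016 ]] 93.80896259087991
[[[-0.008, 0.03, 0.029, -0.0, -1], [-0.017, 0.06, 0.058, -0.0, -1], [-0.025, 0.091, 0.087, -0.1, -1], [-0.025, 0.091, 0.122, -0.1, -1], [-0.025, 0.091, 0.157, -0.1, -1]]]
[[[-0.0, -0.0, 0.0, 0.0, -1], [-0.0, -0.0, 0.022, 0.0, -1], [-0.0, -0.0, 0.022, 0.0, -1], [-0.0, -0.0, 0.022, 0.0, -1]]]
end [0.5462, 0.3025, 0.0285, 183.4437]
```

Call:
{"op": "play_rows", "data": {
  "series": [
    [[-0.008,0.03,0.029,0,-1],[-0.017,0.06,0.058,0,-1],[-0.025,0.091,0.087,0,-1],[-0.025,0.091,0.122,0,-1],[-0.025,0.091,0.157,0,-1]]
  ]
}}

```text
t: 13.32
ee_pos: [0.5468, 0.3022, 0.0495]
eef_rot: [[-0.998, -0.057, 0.0], [-0.057, 0.998, -0.0], [-0.0, -0.0, -1.0]]
ft_force: [0.0, -0.6, -1.7]
gripper_width: 0.0458
finger_force: 52.4
```

Call:
{"op": "play_rows", "data": {
  "series": [
    [[0,0,0,0,-1],[0,0,0.018,0,-1],[0,0,0.022,0,-1],[0,0,0.022,0,-1]]
  ]
}}

```text
t: 13.82
ee_pos: [0.5469, 0.3033, 0.0288]
eef_rot: [[-0.998, -0.058, 0.001], [-0.058, 0.998, 0.0], [-0.001, 0.0, -1.0]]
ft_force: [-0.5, 0.6, -2.0]
gripper_width: 0.0461
finger_force: 52.4
```

Call:
{"op": "play_rows", "data": {
  "series": [
    [[0,0,0.002,0,-1],[0,0,0.002,0,0.35],[0,0,0.002,0,0.35],[0,0,0.002,0,0.35],[0,0,-0.05,0,0.35]]
  ]
}}

```text
t: 14.45
ee_pos: [0.542, 0.3014, 0.0734]
eef_rot: [[-0.998, -0.059, -0.011], [-0.059, 0.998, -0.005], [0.011, -0.004, -1.0]]
ft_force: [0.5, 1.2, 0.6]
gripper_width: 0.0578
finger_force: 0.0
```

```bash
python3 - <<'E'
from h import *
s=read_state(); print(s['t'],s['ee_pos'],s['gripper_width'],s['ft_force'])
plan([(.5,.30,.17,183.4,.1),(.5,.0,.20,183.4,.1),(.585,-.235,.15,163.6,.1,2)])
E
```

```text
14.45 [0.54204017 0.30139477 0.0733703 ] 0.05780612262417922 [0.47718585 1.15890812 0.5668686 ]
[[[0.021, 0.001, -0.048, -0.0, 0.1], [0.042, 0.001, -0.097, -0.0, 0.1], [0.045, -0.049, -0.102, -0.0, 0.1], [0.048, -0.099, -0.107, -0.0, 0.1], [0.051, -0.149, -0.112, -0.0, 0.1]]]
[[[0.003, -0.05, -0.005, -0.0, 0.1], [0.006, -0.099, -0.01, -0.0, 0.1], [0.009, -0.149, -0.015, -0.0, 0.1], [-0.006, -0.197, -0.005, 3.9, 0.1], [-0.02, -0.245, 0.005, 7.9, 0.1]]]
[[[-0.02, -0.046, 0.01, 3.9, 0.1], [-0.041, -0.091, 0.02, 7.9, 0.1], [-0.062, -0.137, 0.03, 11.9, 0.1], [-0.062, -0.137, 0.03, 11.9, 0.1], [-0.062, -0.137, 0.03, 11.9, 0.1]]]
end [0.5852, -0.2352, 0.1504, 163.5616]
```

Call:
{"op": "play_rows", "data": {
  "series": [
    [[0.02,0,-0.048,0,0.35],[0.042,0,-0.097,0,0.1],[0.045,-0.049,-0.102,0,0.1],[0.048,-0.099,-0.107,0,0.1],[0.051,-0.149,-0.112,0,0.1]]
  ]
}}

```text
t: 15.08
ee_pos: [0.5044, 0.1505, 0.191]
eef_rot: [[-0.998, -0.06, 0.001], [-0.06, 0.998, 0.0], [-0.001, -0.0, -1.0]]
ft_force: [0.7, 0.1, 1.0]
gripper_width: 0.0467
finger_force: 0.0
```

Call:
{"op": "play_rows", "data": {
  "series": [
    [[0.003,-0.05,-0.005,0,0.1],[0.006,-0.099,-0.01,0,0.1],[0.009,-0.149,-0.015,0,0.1],[-0.006,-0.197,-0.005,3.9,0.1],[-0.02,-0.245,0.005,7.9,0.1]]
  ]
}}

```text
t: 15.7
ee_pos: [0.5394, -0.0935, 0.1859]
eef_rot: [[-0.997, 0.082, 0.002], [0.082, 0.997, -0.0], [-0.002, -0.0, -1.0]]
ft_force: [-0.2, 0.5, -1.0]
gripper_width: 0.0469
finger_force: 0.0
```

Call:
{"op": "play_rows", "data": {
  "series": [
    [[-0.02,-0.046,0.01,3.9,0.1],[-0.041,-0.091,0.02,7.9,0.1],[-0.062,-0.137,0.03,11.9,0.1],[-0.062,-0.137,0.03,11.9,0.1],[-0.062,-0.137,0.03,11.9,0.1]]
  ]
}}

```text
t: 16.32
ee_pos: [0.5894, -0.2328, 0.1551]
eef_rot: [[-0.959, 0.283, -0.001], [0.283, 0.959, 0.001], [0.001, 0.001, -1.0]]
ft_force: [-0.1, -0.3, 0.2]
gripper_width: 0.0472
finger_force: 0.0
```

```bash
python3 - <<'E'
from h import *
s=read_state(); print(s['t'],s['ee_pos'],s['eef_rot'].round(3).tolist())
c=cam('wrist'); np.savez('w5',*c); a=snapshot('wrist')
cv2.imwrite('pics/w5.png',np.hstack([a,cv2.resize(snapshot('top')[130:230,150:290],(160,400))])[:,:])
E
```

```text
16.325 [ 0.58941265 -0.23278324  0.15507375] [[-0.959, 0.283, -0.001], [0.283, 0.959, 0.001], [0.001, 0.001, -1.0]]
```

View pics/w5.png

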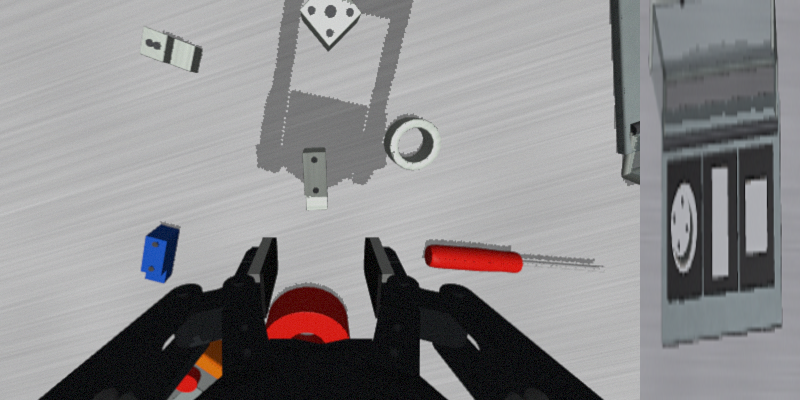

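The hub sits in its round pocket (inset, left). The long jaw lies at (315,178), its step at the lower end and its tall top running from (314,149) to (316,197). The gripper is about 2° off it.

```bash
python3 - <<'E'
from h import *
z=np.load('w5.npz'); c=[z[k] for k in z.files]
P=p2w('w',[(314,149),(316.3,197),(314,159),(316,190)],.03,c); v=P[1]-P[0]; print(P.round(4),np.linalg.norm(v))
yaw=np.degrees(np.arctan2(v[1],v[0])); v2=P[3]-P[2]; print(yaw,np.degrees(np.arctan2(v2[1],v2[0])))
m=P[0]+v/np.linalg.norm(v)*.031; print(m)
yw=yaw+180
plan([(m[0],m[1],.05,yw,.1),(m[0],m[1],.009,yw,.1,2)])
plan([(m[0],m[1],.10,yw,-1),(.5,.0,.19,183.5,-1),(.5525,.2115,.12,183.5,-1),(.5525,.2115,.05,183.5,-1,2)],start=(m[0],m[1],.009,yw))
E
```

```text
[[ 0.5541 -0.228   0.03  ]
 [ 0.5996 -0.2394  0.03  ]
 [ 0.563  -0.2307  0.03  ]
 [ 0.5926 -0.2377  0.03  ]] 0.04689643397911287
-14.091750422963878 -13.182042743129008
[ 0.58414584 -0.23555304  0.03      ]
[[[0.002, -0.002, 0.053, -1.1, 0.1], [0.004, -0.005, 0.106, -2.3, 0.1], [0.004, -0.005, 0.147, -2.3, 0.1], [0.004, -0.005, 0.147, -2.3, 0.1], [0.004, -0.005, 0.147, -2.3, 0.1]]]
end [0.5843, -0.2356, 0.0086, 165.944]
[[[0.0, 0.0, -0.046, 0.0, -1], [0.0, 0.0, -0.091, 0.0, -1], [0.028, 0.042, -0.109, -3.5, -1], [0.056, 0.083, -0.127, -7.0, -1], [0.083, 0.125, -0.145, -10.6, -1]]]
[[[0.02, 0.046, -0.018, -3.5, -1], [0.04, 0.092, -0.036, -7.0, -1], [0.03, 0.145, -0.018, -7.0, -1], [0.02, 0.199, -0.001, -7.0, -1], [0.01, 0.253, 0.016, -7.0, -1]]]
[[[-0.016, 0.052, 0.018, 0.0, -1], [-0.016, 0.052, 0.053, 0.0, -1], [-0.016, 0.052, 0.088, 0.0, -1], [-0.016, 0.052, 0.088, 0.0, -1], [-0.016, 0.052, 0.088, 0.0, -1]]]
end [0.5523, 0.2119, 0.05, 183.5082]
```

Call:
{"op": "play_rows", "data": {
  "series": [
    [[0.002,-0.002,0.053,-1.1,0.1],[0.005,-0.004,0.106,-2.3,0.1],[0.005,-0.004,0.147,-2.3,0.1],[0.005,-0.004,0.147,-2.3,0.1],[0.005,-0.004,0.147,-2.3,0.1]]
  ]
}}

```text
t: 17.05
ee_pos: [0.5853, -0.2356, 0.0104]
eef_rot: [[-0.97, 0.243, 0.003], [0.243, 0.97, -0.001], [-0.003, -0.001, -1.0]]
ft_force: [0.4, 0.3, 1.2]
gripper_width: 0.0471
finger_force: 0.0
```

Call:
{"op": "play_rows", "data": {
  "series": [
    [[0,0,0,0,-1],[0,0,0,0,-1],[0,0,0,0,-1],[0,0,0,0,-1]]
  ]
}}

```text
t: 17.55
ee_pos: [0.5863, -0.2369, 0.0116]
eef_rot: [[-0.97, 0.244, 0.005], [0.244, 0.97, -0.002], [-0.005, -0.001, -1.0]]
ft_force: [-0.1, 0.3, 7.1]
gripper_width: 0.0207
finger_force: 50.5
```

Call:
{"op": "play_rows", "data": {
  "series": [
    [[0.0,0.0,-0.046,0,-1],[0.0,0.0,-0.091,0,-1],[0.028,0.042,-0.109,-3.5,-1],[0.056,0.083,-0.127,-7.0,-1],[0.083,0.125,-0.145,-10.6,-1]]
  ]
}}

```text
t: 18.18
ee_pos: [0.5332, -0.093, 0.1544]
eef_rot: [[-0.998, 0.06, 0.001], [0.06, 0.998, 0.0], [-0.001, 0.0, -1.0]]
ft_force: [0.4, 0.8, -0.5]
gripper_width: 0.0206
finger_force: 49.6
```

Call:
{"op": "play_rows", "data": {
  "series": [
    [[0.02,0.046,-0.018,-3.5,-1],[0.04,0.092,-0.036,-7.0,-1],[0.03,0.145,-0.018,-7.0,-1],[0.02,0.199,-0.001,-7.0,-1],[0.01,0.253,0.016,-7.0,-1]]
  ]
}}

```text
t: 18.8
ee_pos: [0.5399, 0.1606, 0.1378]
eef_rot: [[-0.998, -0.06, 0.002], [-0.06, 0.998, 0.0], [-0.002, -0.0, -1.0]]
ft_force: [1.1, -1.1, -0.2]
gripper_width: 0.0211
finger_force: 49.5
```

Call:
{"op": "play_rows", "data": {
  "series": [
    [[-0.014,0.052,0.018,0,-1],[-0.014,0.052,0.053,0,-1],[-0.014,0.052,0.088,0,-1],[-0.014,0.052,0.088,0,-1],[-0.014,0.052,0.088,0,-1]]
  ]
}}

```text
t: 19.42
ee_pos: [0.5512, 0.2118, 0.0507]
eef_rot: [[-0.998, -0.06, 0.002], [-0.06, 0.998, 0.0], [-0.002, 0.0, -1.0]]
ft_force: [0.7, -0.2, -2.1]
gripper_width: 0.0211
finger_force: 49.6
```

Call:
{"op": "play_rows", "data": {
  "series": [
    [[0,0,0.01,0,-1],[0,0,0.02,0,-1],[0,0,0.022,0,-1],[0,0,0.022,0,-1]]
  ]
}}

```text
t: 19.92
ee_pos: [0.5503, 0.2115, 0.0277]
eef_rot: [[-0.998, -0.06, -0.0], [-0.06, 0.998, -0.0], [0.001, -0.0, -1.0]]
ft_force: [-1.4, -0.0, 3.2]
gripper_width: 0.0207
finger_force: 50.0
```

Call:
{"op": "play_rows", "data": {
  "series": [
    [[0,0,0,0,0.1],[0,0,0,0,0.1],[0,0,0,0,0.1],[0,0,-0.05,0,0.1],[0,0,-0.1,0,0.1]]
  ]
}}

```text
t: 20.55
ee_pos: [0.5494, 0.2115, 0.1273]
eef_rot: [[-0.998, -0.06, -0.002], [-0.06, 0.998, -0.001], [0.002, -0.0, -1.0]]
ft_force: [0.7, 0.3, -0.1]
gripper_width: 0.0472
finger_force: 0.0
```

Call:
{"op": "play_rows", "data": {
  "series": [
    [[0,0,0,0,0.4]]
  ]
}}

```text
t: 20.68
ee_pos: [0.5547, 0.2129, 0.1332]
eef_rot: [[-0.998, -0.061, 0.011], [-0.061, 0.998, 0.003], [-0.011, 0.002, -1.0]]
ft_force: [0.3, 0.2, -0.0]
gripper_width: 0.0597
finger_force: 0.0
```

```bash
python3 - <<'E'
from h import *
s=read_state(); print(s['t'],s['ee_pos'],s['gripper_width'])
plan([(.49,.05,.19,150,.4),(.452,-.1834,.12,116.5,.4),(.452,-.1834,.05,116.5,.4,1),])
E
```

```text
20.675 [0.55474695 0.21289011 0.13320589] 0.05973185858123928
[[[0.019, -0.04, -0.014, 8.4, 0.4], [0.037, -0.079, -0.028, 16.7, 0.4], [0.056, -0.119, -0.043, 25.1, 0.4], [0.074, -0.159, -0.057, 33.5, 0.4], [0.085, -0.205, -0.043, 40.2, 0.4]]]
[[[-0.022, -0.042, 0.014, 6.7, 0.4], [-0.044, -0.084, 0.028, 13.4, 0.4], [-0.065, -0.126, 0.042, 20.1, 0.4], [-0.087, -0.168, 0.056, 26.8, 0.4], [-0.087, -0.168, 0.091, 26.8, 0.4]]]
[[[-0.0, 0.0, 0.035, -0.0, 0.4], [-0.0, 0.0, 0.035, -0.0, 0.4]]]
end [0.4516, -0.1836, 0.0502, 116.4734]
```

Call:
{"op": "play_rows", "data": {
  "series": [
    [[0.019,-0.04,-0.014,8.4,0.4],[0.037,-0.079,-0.028,16.7,0.4],[0.056,-0.119,-0.043,25.1,0.4],[0.074,-0.159,-0.057,33.5,0.4],[0.085,-0.205,-0.043,40.2,0.4]]
  ]
}}

```text
t: 21.3
ee_pos: [0.4787, 0.0008, 0.1718]
eef_rot: [[-0.8, 0.601, 0.005], [0.601, 0.8, -0.001], [-0.004, 0.002, -1.0]]
ft_force: [0.7, -0.4, -0.6]
gripper_width: 0.06
finger_force: 0.0
```

Call:
{"op": "play_rows", "data": {
  "series": [
    [[-0.022,-0.042,0.014,6.7,0.4],[-0.044,-0.084,0.028,13.4,0.4],[-0.065,-0.126,0.042,20.1,0.4],[-0.087,-0.168,0.05,26.8,0.4],[-0.087,-0.168,0.05,26.8,0.4]]
  ]
}}

```text
t: 21.92
ee_pos: [0.4456, -0.1868, 0.1187]
eef_rot: [[-0.441, 0.897, -0.002], [0.897, 0.441, 0.001], [0.002, -0.002, -1.0]]
ft_force: [-0.6, 0.1, 0.8]
gripper_width: 0.0599
finger_force: 0.0
```

Call:
{"op": "play_rows", "data": {
  "series": [
    [[0,0,0,0,0.4]]
  ]
}}

```text
t: 22.05
ee_pos: [0.4465, -0.1842, 0.1195]
eef_rot: [[-0.446, 0.895, -0.001], [0.895, 0.446, 0.001], [0.002, -0.001, -1.0]]
ft_force: [-0.1, 0.2, 1.0]
gripper_width: 0.0596
finger_force: 0.0
```

```bash
python3 - <<'E'
from h import *
s=read_state(); print(s['t'],s['ee_pos'],s['eef_rot'].round(3).tolist(),s['gripper_width'])
c=cam('wrist'); np.savez('w6',*c); a=snapshot('wrist'); print(w2p('w',[(.452,-.1834,.03)],c))
cv2.imwrite('pics/w6.png',np.hstack([a,cv2.resize(snapshot('top')[130:230,150:290],(160,400))]))
E
```

```text
22.05 [ 0.44654583 -0.1841891   0.11952436] [[-0.446, 0.895, -0.001], [0.895, 0.446, 0.001], [0.002, -0.001, -1.0]] 0.0595543480135012
[[325.73732959 199.79875958]]
```

View pics/w6.png

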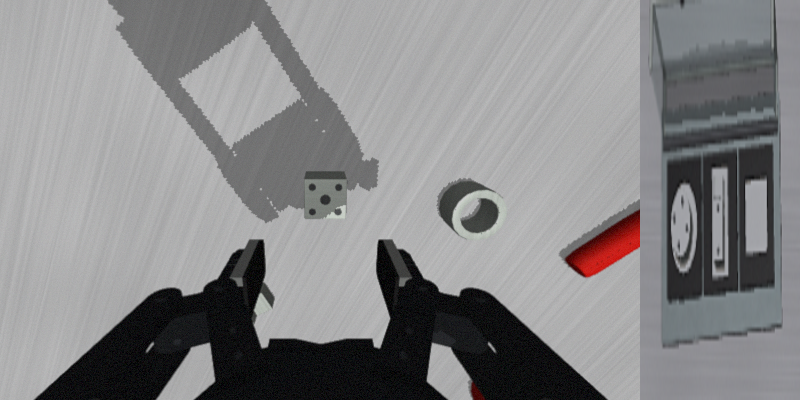

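The clamp is centred at (325,199), exactly as predicted and squared to the fingers. The jaw is in its oblong pocket (inset).

Call:
{"op": "play_rows", "data": {
  "series": [
    [[-0.002,0.005,0.05,0,0.4],[-0.002,0.005,0.1,0,0.4],[-0.002,0.005,0.11,0,0.4],[-0.002,0.005,0.11,0,0.4],[-0.002,0.005,0.11,0,0.4]]
  ]
}}

```text
t: 22.78
ee_pos: [0.4545, -0.1851, 0.0125]
eef_rot: [[-0.446, 0.895, 0.004], [0.895, 0.446, -0.002], [-0.004, 0.002, -1.0]]
ft_force: [0.7, -0.6, -0.1]
gripper_width: 0.0598
finger_force: 0.0
```

Call:
{"op": "play_rows", "data": {
  "series": [
    [[0,0,0,0,-1],[0,0,0,0,-1],[0,0,0,0,-1],[0,0,0,0,-1]]
  ]
}}

```text
t: 23.28
ee_pos: [0.4542, -0.1854, 0.0123]
eef_rot: [[-0.446, 0.895, 0.003], [0.895, 0.446, -0.002], [-0.003, 0.002, -1.0]]
ft_force: [-0.3, -0.0, 6.6]
gripper_width: 0.0347
finger_force: 51.9
```

```bash
python3 - <<'E'
from h import *
s=read_state(); p=s['ee_pos']; print(s['t'],p,s['gripper_width'],s['finger_force'])
plan([(p[0],p[1],.10,116.5,-1),(.48,.0,.18,105,-1),(.5584,.1206,.12,93.5,-1),(.5584,.1206,.05,93.5,-1,2)])
E
```

```text
23.275 [ 0.45423476 -0.18539074  0.01231481] 0.03466362295698962 51.89089894294739
[[[0.0, 0.0, -0.044, -0.0, -1], [0.0, 0.0, -0.088, -0.0, -1], [0.039, 0.026, -0.108, 2.8, -1], [0.077, 0.053, -0.128, 5.7, -1], [0.116, 0.079, -0.148, 8.6, -1]]]
[[[0.042, 0.021, -0.02, 2.9, -1], [0.072, 0.058, 0.0, 6.7, -1], [0.103, 0.095, 0.02, 10.5, -1], [0.133, 0.132, 0.04, 14.4, -1], [0.133, 0.132, 0.075, 14.4, -1]]]
[[[-0.0, 0.0, 0.035, -0.0, -1], [-0.0, 0.0, 0.035, -0.0, -1], [-0.0, 0.0, 0.035, -0.0, -1]]]
end [0.5581, 0.1207, 0.0503, 93.4627]
```

Call:
{"op": "play_rows", "data": {
  "series": [
    [[0.0,0.0,-0.044,0,-1],[0.0,0.0,-0.088,0,-1],[0.039,0.026,-0.108,2.8,-1],[0.077,0.053,-0.128,5.7,-1],[0.116,0.079,-0.148,8.6,-1]]
  ]
}}

```text
t: 23.9
ee_pos: [0.4714, -0.0441, 0.1593]
eef_rot: [[-0.304, 0.953, 0.001], [0.953, 0.304, -0.0], [-0.0, 0.001, -1.0]]
ft_force: [0.6, -1.1, -1.8]
gripper_width: 0.0355
finger_force: 51.0
```

Call:
{"op": "play_rows", "data": {
  "series": [
    [[0.042,0.021,-0.02,2.9,-1],[0.072,0.058,0.0,6.7,-1],[0.103,0.095,0.02,10.5,-1],[0.133,0.132,0.04,14.4,-1],[0.133,0.132,0.06,14.4,-1]]
  ]
}}

```text
t: 24.52
ee_pos: [0.5579, 0.1242, 0.098]
eef_rot: [[-0.064, 0.998, 0.002], [0.998, 0.064, 0.001], [0.001, 0.002, -1.0]]
ft_force: [0.5, 1.1, -1.1]
gripper_width: 0.0345
finger_force: 51.0
```

Call:
{"op": "play_rows", "data": {
  "series": [
    [[0,0,0.035,0,-1],[0,0,0.05,0,-1],[0,0,0.05,0,-1],[0,0,0.05,0,-1]]
  ]
}}

```text
t: 25.02
ee_pos: [0.5573, 0.1214, 0.0496]
eef_rot: [[-0.06, 0.998, 0.002], [0.998, 0.06, 0.0], [0.0, 0.002, -1.0]]
ft_force: [0.7, 0.2, -0.2]
gripper_width: 0.035
finger_force: 50.9
```

Call:
{"op": "play_rows", "data": {
  "series": [
    [[0,0,0.01,0,-1],[0,0,0.02,0,-1],[0,0,0.022,0,-1],[0,0,0.022,0,-1]]
  ]
}}

```text
t: 25.52
ee_pos: [0.557, 0.1219, 0.0279]
eef_rot: [[-0.061, 0.998, 0.0], [0.998, 0.061, -0.0], [-0.0, 0.0, -1.0]]
ft_force: [-2.2, -1.0, 9.5]
gripper_width: 0.035
finger_force: 52.9
```

Call:
{"op": "play_rows", "data": {
  "series": [
    [[0,0,0,0,0.1],[0,0,0,0,0.1],[0,0,0,0,0.1],[0.0,0,-0.05,0,0.1],[0,0,-0.1,0,0.1]]
  ]
}}

```text
t: 26.15
ee_pos: [0.5553, 0.1217, 0.126]
eef_rot: [[-0.06, 0.998, -0.003], [0.998, 0.06, -0.0], [-0.0, -0.003, -1.0]]
ft_force: [0.6, 1.2, -0.4]
gripper_width: 0.0471
finger_force: 0.0
```

Call:
{"op": "play_rows", "data": {
  "series": [
    [[0,-0.05,-0.04,0,-0.2],[0,-0.05,-0.1,0,-0.2],[0,-0.05,-0.11,0,-0.2],[0,-0.05,-0.11,0,-0.2]]
  ]
}}

```text
t: 26.65
ee_pos: [0.5073, 0.1189, 0.2374]
eef_rot: [[-0.06, 0.998, 0.003], [0.998, 0.06, 0.0], [0.0, 0.003, -1.0]]
ft_force: [-0.8, 0.4, -0.7]
gripper_width: 0.0342
finger_force: 0.0
```

```bash
python3 - <<'E'
from h import *
s=read_state(); print(s['t'],s['ee_pos'],s['gripper_width'])
c=cam('wrist'); np.savez('w7',*c); a=snapshot('wrist')
cv2.imwrite('pics/w7.png',np.hstack([a,cv2.resize(snapshot('top')[130:230,150:290],(160,400))]))
E
```

```text
26.65 [0.50728236 0.11889475 0.23744431] 0.03420439590102991
```

View pics/w7.png

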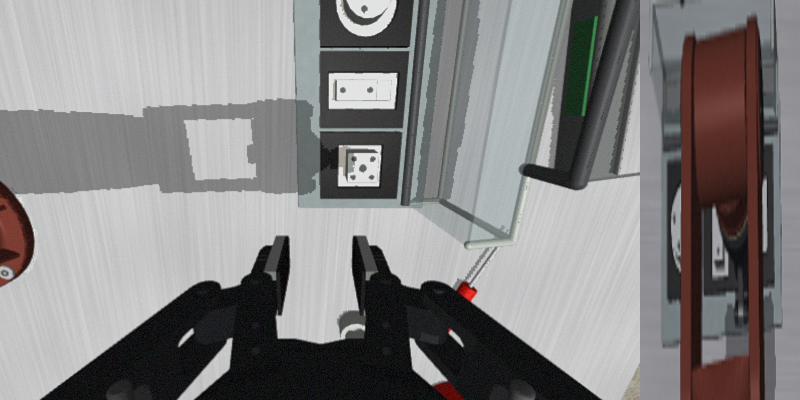

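All three parts lie flat in their pockets: hub (365,5), jaw (362,90), clamp (363,163). Now I'll grip the bar and swing the guard down.

```bash
python3 - <<'E'
from h import *
plan([(.56,.16,.265,93.4,-.2),(.693,.2153,.265,93.4,-.2),(.693,.2153,.151,93.4,-.2,2)])
u=np.array([.998,.059]); H=np.array([.611,.2105,.010]); W=[]
for t in list(range(95,-1,-5)):
    f=np.radians(16.4+t); p=H[:2]-u*.177*np.cos(f); W.append((*p,.010+.177*np.sin(f)-.017,93.4,-1))
W.append(W[-1][:5]+(1,)); print(); plan(W,start=(.693,.2153,.151,93.4))
E
```

```text
[[[0.019, 0.028, -0.015, 0.0, -0.2], [0.038, 0.057, -0.03, 0.1, -0.2], [0.054, 0.102, -0.03, 0.1, -0.2], [0.069, 0.147, -0.03, 0.1, -0.2], [0.085, 0.193, -0.03, 0.1, -0.2]]]
[[[0.0, -0.0, 0.057, -0.0, -0.2], [0.0, -0.0, 0.114, -0.0, -0.2], [0.0, -0.0, 0.114, -0.0, -0.2], [0.0, -0.0, 0.114, -0.0, -0.2]]]
end [0.6932, 0.2152, 0.1506, 93.3629]

[[[0.0, -0.018, -0.007, 0.0, -1], [0.0, -0.032, -0.012, 0.0, -1], [0.0, -0.047, -0.016, 0.0, -1], [0.0, -0.062, -0.018, 0.0, -1], [0.0, -0.078, -0.019, 0.0, -1]]]
[[[0.0, -0.015, 0.0, 0.0, -1], [0.0, -0.031, 0.002, 0.0, -1], [0.0, -0.046, 0.005, 0.0, -1], [0.0, -0.061, 0.009, 0.0, -1], [0.0, -0.075, 0.015, 0.0, -1]]]
[[[0.0, -0.014, 0.007, 0.0, -1], [0.0, -0.027, 0.015, 0.0, -1], [0.0, -0.04, 0.024, 0.0, -1], [0.0, -0.051, 0.034, 0.0, -1], [0.0, -0.062, 0.045, 0.0, -1]]]
[[[0.0, -0.01, 0.012, 0.0, -1], [0.0, -0.018, 0.025, 0.0, -1], [0.0, -0.026, 0.038, 0.0, -1], [0.0, -0.032, 0.052, 0.0, -1], [0.0, -0.037, 0.067, 0.0, -1]]]
[[[0.0, 0.0, 0.0, 0.0, -1], [0.0, 0.0, 0.0, 0.0, -1]]]
end [0.4414, 0.2004, 0.043, 93.4]
```

Call:
{"op": "play_rows", "data": {
  "series": [
    [[0.019,0.028,-0.015,0,-0.2],[0.038,0.057,-0.03,0,-0.2],[0.054,0.102,-0.03,0,-0.2],[0.069,0.147,-0.03,0,-0.2],[0.085,0.192,-0.03,0,-0.2]]
  ]
}}

```text
t: 27.38
ee_pos: [0.6935, 0.2156, 0.2626]
eef_rot: [[-0.06, 0.998, -0.005], [0.998, 0.06, -0.001], [-0.001, -0.005, -1.0]]
ft_force: [0.6, 0.3, 0.5]
gripper_width: 0.0342
finger_force: 0.0
```

Call:
{"op": "play_rows", "data": {
  "series": [
    [[0,0,0,0,-0.2],[0,0,0.057,0,-0.2],[0,0,0.114,0,-0.2],[0,0,0.114,0,-0.2],[0,0,0.114,0,-0.2]]
  ]
}}

```text
t: 28.0
ee_pos: [0.6932, 0.2151, 0.1535]
eef_rot: [[-0.06, 0.998, 0.001], [0.998, 0.06, 0.0], [0.0, 0.001, -1.0]]
ft_force: [0.6, -0.2, 0.4]
gripper_width: 0.0341
finger_force: 0.0
```

Call:
{"op": "play_rows", "data": {
  "series": [
    [[0,0,0,0,-1],[0,0,0,0,-1],[0,0,0,0,-1],[0,0,0,0,-1]]
  ],
  "newtons": 40
}}

```text
t: 28.5
ee_pos: [0.6958, 0.2157, 0.1569]
eef_rot: [[-0.06, 0.998, 0.008], [0.998, 0.06, 0.001], [0.001, 0.008, -1.0]]
ft_force: [0.4, -0.5, 5.9]
gripper_width: 0.0104
finger_force: 39.3
```

Call:
{"op": "play_rows", "data": {
  "series": [
    [[0.0,-0.018,-0.007,0,-1],[0.0,-0.032,-0.012,0,-1],[0.0,-0.047,-0.016,0,-1],[0.0,-0.062,-0.018,0,-1],[0.0,-0.078,-0.019,0,-1]]
  ]
}}

```text
t: 29.12
ee_pos: [0.6208, 0.2113, 0.1776]
eef_rot: [[-0.06, 0.998, 0.017], [0.998, 0.06, 0.003], [0.002, 0.017, -1.0]]
ft_force: [4.6, 0.6, 14.7]
gripper_width: 0.0103
finger_force: 40.2
```

Call:
{"op": "play_rows", "data": {
  "series": [
    [[0.0,-0.015,0.0,0,-1],[0.0,-0.031,0.002,0,-1],[0.0,-0.046,0.005,0,-1],[0.0,-0.061,0.009,0,-1],[0.0,-0.075,0.015,0,-1]]
  ]
}}

```text
t: 29.75
ee_pos: [0.5434, 0.2067, 0.1602]
eef_rot: [[-0.061, 0.998, 0.01], [0.998, 0.061, 0.002], [0.001, 0.01, -1.0]]
ft_force: [6.8, 0.9, -0.6]
gripper_width: 0.0102
finger_force: 41.3
```

Call:
{"op": "play_rows", "data": {
  "series": [
    [[0.0,-0.014,0.007,0,-1],[0.0,-0.027,0.015,0,-1],[0.0,-0.04,0.024,0,-1],[0.0,-0.051,0.034,0,-1],[0.0,-0.062,0.045,0,-1]]
  ]
}}

```text
t: 30.38
ee_pos: [0.4788, 0.2027, 0.1106]
eef_rot: [[-0.06, 0.998, 0.003], [0.998, 0.06, 0.001], [0.001, 0.003, -1.0]]
ft_force: [9.0, 3.6, -4.0]
gripper_width: 0.0105
finger_force: 40.6
```

Call:
{"op": "play_rows", "data": {
  "series": [
    [[0.0,-0.01,0.012,0,-1],[0.0,-0.018,0.025,0,-1],[0.0,-0.026,0.038,0,-1]]
  ]
}}

```text
t: 30.75
ee_pos: [0.4553, 0.2013, 0.0734]
eef_rot: [[-0.061, 0.998, 0.009], [0.998, 0.061, 0.002], [0.001, 0.009, -1.0]]
ft_force: [12.8, 1.8, -3.5]
gripper_width: 0.0103
finger_force: 39.4
```

Call:
{"op": "play_rows", "data": {
  "series": [
    [[0.0,-0.003,0.014,0,-1],[0.0,-0.006,0.027,0,-1],[0.0,-0.006,0.031,0,-1],[0.0,-0.006,0.031,0,-1]]
  ]
}}

```text
t: 31.25
ee_pos: [0.4472, 0.2009, 0.0488]
eef_rot: [[-0.061, 0.998, -0.003], [0.998, 0.061, -0.001], [-0.001, -0.003, -1.0]]
ft_force: [-14.8, -3.7, 47.8]
gripper_width: 0.0104
finger_force: 46.3
```

Call:
{"op": "play_rows", "data": {
  "series": [
    [[0,0,0,0,-0.2],[0,0,0,0,-0.2],[0,0,-0.06,0,-0.2],[0,0,-0.12,0,-0.2],[0,0,-0.17,0,-0.2]]
  ]
}}

```text
t: 31.88
ee_pos: [0.4446, 0.1997, 0.212]
eef_rot: [[-0.06, 0.998, -0.005], [0.998, 0.06, -0.002], [-0.001, -0.005, -1.0]]
ft_force: [0.1, 1.0, 0.6]
gripper_width: 0.0342
finger_force: 0.0
```

Call:
{"op": "play_rows", "data": {
  "series": [
    [[0,-0.02,-0.02,0,-0.2],[0,-0.04,-0.02,0,-0.2],[0,-0.04,-0.02,0,-0.2]]
  ]
}}

```text
t: 32.25
ee_pos: [0.404, 0.1973, 0.2301]
eef_rot: [[-0.061, 0.998, -0.005], [0.998, 0.061, -0.002], [-0.001, -0.005, -1.0]]
ft_force: [0.4, -0.4, 0.5]
gripper_width: 0.034
finger_force: 0.0
```

```bash
python3 - <<'E'
from h import *
s=read_state(); print(s['t'],s['ee_pos'],s['ft_force'])
a=snapshot('scene'); 
u=np.array([.998,.059]); H=np.array([.614,.211]); v=np.array([-.059,.998])
for t in (0,5,10):
    f=np.radians(16.4+t); p=H-u*.177*np.cos(f); print(t,w2p('scene',[(*(p+v*.065),.01+.177*np.sin(f)),(*(p-v*.065),.01+.177*np.sin(f))]).round(1).tolist())
cv2.imwrite('pics/s2.png',cv2.resize(a[100:300,300:540],None,fx=3,fy=3))
E
```

```text
32.25 [0.40401954 0.19730324 0.23014799] [ 0.41062957 -0.36005211  0.46518893]
0 [[438.4, 180.1], [384.9, 176.9]]
5 [[440.3, 176.6], [386.0, 173.4]]
10 [[442.3, 173.4], [387.1, 170.2]]
```

View pics/s2.png

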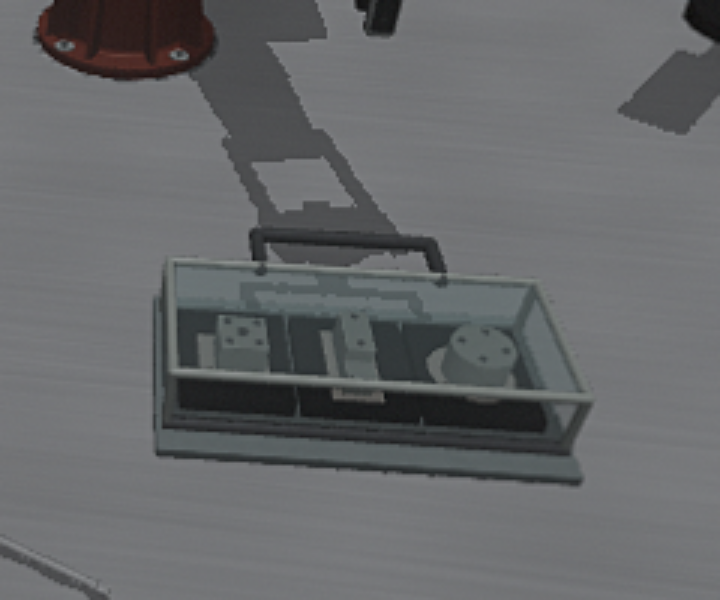

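The guard is down over all three parts. The bar ends are at (258,235) and (435,243) in the crop, matching the closed prediction. I'll confirm with a gentle press of the shut fingers on the bar, whose top should be at z = 66 mm.

Call:
{"op": "play_rows", "data": {
  "series": [
    [[0,0.04,0.0,0,-1],[0,0.04,0.06,0,-1],[0,0.04,0.12,0,-1],[0,0.04,0.15,0,-1],[0,0.04,0.15,0,-1]]
  ]
}}

```text
t: 32.92
ee_pos: [0.4429, 0.199, 0.0779]
eef_rot: [[-0.06, 0.998, -0.01], [0.998, 0.06, -0.003], [-0.002, -0.01, -1.0]]
ft_force: [0.5, -0.5, 0.6]
gripper_width: -0.0001
finger_force: 0.0
```

Call:
{"op": "play_rows", "data": {
  "series": [
    [[0,0,0.008,0,-1],[0,0,0.014,0,-1],[0,0,0.017,0,-1],[0,0,0.017,0,-1]]
  ]
}}

```text
t: 33.42
ee_pos: [0.447, 0.2005, 0.066]
eef_rot: [[-0.061, 0.998, 0.002], [0.998, 0.061, 0.0], [0.0, 0.002, -1.0]]
ft_force: [0.8, -0.4, 0.7]
gripper_width: 0.0003
finger_force: 0.3
```

Call:
{"op": "play_rows", "data": {
  "series": [
    [[0,0,0.002,0,-1],[0,0,0.004,0,-1],[0,0,0.004,0,-1]]
  ]
}}

```text
t: 33.8
ee_pos: [0.4473, 0.2006, 0.0655]
eef_rot: [[-0.061, 0.998, -0.0], [0.998, 0.061, -0.001], [-0.0, -0.0, -1.0]]
ft_force: [-8.8, -2.9, 24.6]
gripper_width: 0.0002
finger_force: 12.1
```

The bar stops hard at z = 65.5 mm under 25 N, well above the 2 to 5 N hinge friction, so the guard is fully closed. I'll retreat and hand in.

Call:
{"op": "play_rows", "data": {
  "series": [
    [[0,0,-0.05,0,-1],[0,0,-0.11,0,-1],[0,-0.03,-0.16,0,-1],[0,-0.04,-0.17,0,-1],[0,-0.04,-0.17,0,-1]]
  ]
}}

```text
t: 34.42
ee_pos: [0.4063, 0.198, 0.2317]
eef_rot: [[-0.061, 0.998, 0.002], [0.998, 0.061, 0.0], [0.0, 0.002, -1.0]]
ft_force: [0.1, 0.9, 0.4]
gripper_width: 0.0001
finger_force: 0.0
```

```bash
python3 - <<'E'
from h import *
s=read_state(); print(s['t'],s['ee_pos'],s['ft_force']); print(job_done())
E
```

```text
34.425 [0.40633369 0.19798328 0.23167417] [0.14171272 0.92565892 0.38516899]
the job is handed in; nothing more can be done
None
```

The job was handed in at 34.4 s: the hub, long jaw and clamp block are flat in their own pockets, the guard is fully closed, the sleeve and short jaw were not touched, and the robot is clear of everything.

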